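Sweep kazoo caps into the caddy slot

TASK

Put away the three loose yellow kazoo caps lying on the lid of the blue caddy: with your fingertips, sweep them along the lid one at a time through the narrow gate in the fence, so that each drops into the slot behind it. Never lift a cap off the lid, and leave the round tin, the clear cube box and the two kazoos beside the caddy where they are.

Things in the scene. Friction and masses are not known exactly. Their poses are not given: they have to be found in the camera images.
- caddy: Blue plastic caddy with a flat grey sliding lid, fixed to the table. Origin at table level; z up, x from the open near edge of the lid towards gate and slot, y to the left of that. Lid top is 60 mm above the origin, from x = -90 mm (no rim) to the slot, between side rails at y = +-117 mm. A fence crosses it; rails, fence and far wall (x = 104 mm) stand 12 mm above the lid.
- gate (a point): Centre of the gate at lid height, midway through the fence, 61.5 mm along x from the caddy's origin; axes as the caddy's. The gate is 36 mm wide along y: one cap passes, not two side by side. The fence is 5 mm thick; beside the gate it runs straight along y on each side, from 18 to 32 mm off the gate's centre, then slants back to its end at the side rail.
- slot (a point): Centre of the slot's mouth at lid height, 22.5 mm behind the gate along the caddy's x; axes as the caddy's. The slot is an open well with a floor, 40 mm along x, 64 mm along y, 55 mm deep. Its near edge is at the back of the gate posts, 2.5 mm past the gate's centre: a cap whose centre has passed that edge tips in and drops.
- fence_left (a point): Rear end of the slanting fence on the left (+y), at lid height, at caddy x = 0, y = 117 mm; the fence runs straight from here to 31 mm left of the gate's centre.
- fence_right (a point): The same end of the fence on the right, at caddy x = 0, y = -117 mm.
- cap1: Loose yellow plastic kazoo cap with a white membrane disc on top: a flat round disc 26 mm across and 12 mm high, about 14 g, lying flat on the lid in front of the fence (the near side, away from the slot). Origin at the centre of its underside, z up. The three caps are alike and may go in any order.
- cap2: Loose yellow plastic kazoo cap with a white membrane disc on top: a flat round disc 26 mm across and 12 mm high, about 14 g, lying flat on the lid in front of the fence (the near side, away from the slot). Origin at the centre of its underside, z up. The three caps are alike and may go in any order.
- cap3: Loose yellow plastic kazoo cap with a white membrane disc on top: a flat round disc 26 mm across and 12 mm high, about 14 g, lying flat on the lid in front of the fence (the near side, away from the slot). Origin at the centre of its underside, z up. The three caps are alike and may go in any order.
- cap1_center (a point): Centre of cap1, 6 mm above its underside.
- cap2_center (a point): Centre of cap2, 6 mm above its underside.
- cap3_center (a point): Centre of cap3, 6 mm above its underside.
- tin: Round stainless mini tin, 50 mm across and 24 mm high, standing on the lid behind the fence in one of the two far corners. Origin at the centre of its underside. Leave it.
- cube: Clear acrylic cube box, 40 mm each way, standing on the lid behind the fence in the other far corner. Origin at the centre of its underside. Leave it.
- kazoo1: Yellow plastic kazoo lying on the table to the left (+y) of the caddy, 135 mm long (x from -70 to 65 mm), 26 mm wide, 28 mm high. Origin at the underside. Leave it.
- kazoo2: The same kazoo on the right (-y) of the caddy. Leave it.
Things that resemble listed ones, but are neither listed nor needed, are in the scene too. What is shaped like the cap1 but black is not meant.

How it is judged:
On the way, in this order (a step that is already met when the one before it is completed fails the run):
1. a first cap, alone, is down in the slot (((z of cap1_center in the frame of slot between -0.062 and -0.014 m and x of cap1_center in the frame of slot between -0.022 and 0.022 m and y of cap1_center in the frame of slot between -0.034 and 0.034 m) or (z of cap2_center in the frame of slot between -0.062 and -0.014 m and x of cap2_center in the frame of slot between -0.022 and 0.022 m and y of cap2_center in the frame of slot between -0.034 and 0.034 m) or (z of cap3_center in the frame of slot between -0.062 and -0.014 m and x of cap3_center in the frame of slot between -0.022 and 0.022 m and y of cap3_center in the frame of slot between -0.034 and 0.034 m))), for 0.2 s.
2. a second cap, by itself, is down in the slot ((((z of cap1_center in the frame of slot between -0.062 and -0.014 m and x of cap1_center in the frame of slot between -0.022 and 0.022 m and y of cap1_center in the frame of slot between -0.034 and 0.034 m) and (z of cap2_center in the frame of slot between -0.062 and -0.014 m and x of cap2_center in the frame of slot between -0.022 and 0.022 m and y of cap2_center in the frame of slot between -0.034 and 0.034 m)) or ((z of cap1_center in the frame of slot between -0.062 and -0.014 m and x of cap1_center in the frame of slot between -0.022 and 0.022 m and y of cap1_center in the frame of slot between -0.034 and 0.034 m) and (z of cap3_center in the frame of slot between -0.062 and -0.014 m and x of cap3_center in the frame of slot between -0.022 and 0.022 m and y of cap3_center in the frame of slot between -0.034 and 0.034 m)) or ((z of cap2_center in the frame of slot between -0.062 and -0.014 m and x of cap2_center in the frame of slot between -0.022 and 0.022 m and y of cap2_center in the frame of slot between -0.034 and 0.034 m) and (z of cap3_center in the frame of slot between -0.062 and -0.014 m and x of cap3_center in the frame of slot between -0.022 and 0.022 m and y of cap3_center in the frame of slot between -0.034 and 0.034 m)))), for 0.2 s.
3. the third cap is down in the slot (z of cap1_center in the frame of slot between -0.062 and -0.014 m and x of cap1_center in the frame of slot between -0.022 and 0.022 m and y of cap1_center in the frame of slot between -0.034 and 0.034 m and z of cap2_center in the frame of slot between -0.062 and -0.014 m and x of cap2_center in the frame of slot between -0.022 and 0.022 m and y of cap2_center in the frame of slot between -0.034 and 0.034 m and z of cap3_center in the frame of slot between -0.062 and -0.014 m and x of cap3_center in the frame of slot between -0.022 and 0.022 m and y of cap3_center in the frame of slot between -0.034 and 0.034 m), for 0.2 s.
At the end, for the whole second after the job is handed in: All three caps lie at rest inside the slot, their centres at least 14 mm below the lid's top, and the tin, the cube box and both kazoos are within 15 mm of where they began (all of step 3 and linear speed of each of cap1, cap2, cap3 below 0.03 m/s and distance of each of tin, cube, kazoo1, kazoo2 from where it was at the start of the episode below 0.015 m); the robot touches nothing.
It fails at once if a cap is lifted (its centre more than 17 mm above the lid's top) (z of any of cap1_center, cap2_center, cap3_center in the frame of gate above 0.017 m).
It fails at once if the tin, the cube box or a kazoo is moved more than 15 mm (distance of any of tin, cube, kazoo1, kazoo2 from where it was at the start of the episode above 0.015 m).
It also fails if it takes over 58 s, if anything falls off the work surface, if the arm or the gripper's body presses on something with over 40 N, if the wrist force passes 120 N, or if a joint passes its speed limit or range.

ROBOT

A 7-joint arm with a two-finger parallel gripper is mounted at the origin on the work surface. World frame = base frame: x ahead of the robot, y to its left, z up, the work surface at z = 0. Lengths are in m, angles in rad, forces in N, time in s.
With the tool pointing down it reaches from about 0.425 to 0.925 m from the base axis. Payload 6.8 kg.
Tool frame: the origin (TCP) lies on the front face of the gripper's body, between the roots of the fingers; the fingertips stand 73 mm ahead of it and the grasp point (between the pads) lies 54 mm ahead of it (env.nose_length is the distance from the TCP to the fingertips, in m); z points along the fingers, y is the line along which they close (so a half turn about z gives the same grasp; the last joint's range is limited). The gripper opens to 85 mm and grips with 20 to 120 N. Pads are 22 mm wide; open, the fingers measure 114 mm over their backs; the gripper's body (76 mm by 85 mm) begins 54 mm behind the grasp point. The pads swing forward as they close: fully open they stand 13 mm farther back than shut.
Start: joints at [-1.295, 0.477, 0.022, 1.555, -0.011, 1.109, -0.083], TCP at [0.253, 0.626, 0.304] pointing down, gripper open.
Joint ranges: [-2.96, 2.96], [-0.34, 2.1], [-1.41, 1.46], [0.24, 2.44], [-1.37, 4.51], [0.17, 1.92], [-2.96, 2.96]. Speed limits (rad/s): [2.39, 2.39, 3.14, 3.14, 3.14, 3.14, 3.14].

INTERFACE

Orientations are given as a unit quaternion [w, x, y, z].
In Python, from cell import env, kin, camera, calibration, job gives the robot as it stands. The module is installed in compiled form; this text tells all that it offers. Calls block until the motion is done:
- env.reach(position, orientation): joint-space move of the TCP to a pose.
- env.movel(position, velocity=0.15, rot=None, stop_force=None): straight line of the TCP; rot=None keeps the orientation; velocity is the mean speed in m/s. With stop_force (N) it stops when the force on the tool has changed by that much, and returns True; else False.
- env.goto_joints(angles): joint-space move.
- env.grip(opening, f_grip=None): finger opening in m; f_grip is the grip in N (None keeps the last); returns when the fingers have stopped.
- env.dwell(seconds).
- kin.inverse_kinematics(position, orientation): joint angles nearest the present ones, or None.
- env.get_state(): the state.
- camera(name): name is "scene" or "top"; returns (picture, depth): 480x640x3 uint8, blue, green, red; 480x640 float32, m along the optical axis (not along the pixel's ray), 0 where there is no reading.
- calibration(name): a dict with "fx", "fy", "cx", "cy" (pixels), "rvec" (rotation vector, rad) and "tvec" (3), from world to camera coordinates, as OpenCV has them. Camera axes: x right, y down, z forward; pixel columns grow to the right and rows downward; lengths in m; the calibration is good to about 2 mm. A picture is of the moment at which its call begins. calibration takes no time and is no camera call.
A pose or a line that the arm cannot do raises env.PlanningError and nothing moves.
- job.job_done(): hands the job in; it is judged then, once.
The state is a dict: "time": time; "qpos": joint angles; "joint_velocities": joint speeds; "joint_torque": joint torques, N m; "tcp_pos": TCP position; "orientation": TCP orientation; "force": force on the tool from outside, world axes, zero at the start; "torque": the same for the moment, N m; "opening": finger opening in m; "gripper_force": force on a finger pad.
Only numpy, scipy, OpenCV 4.12 (cv2) and the standard library are available. Lean on these libraries where they do the work, as an engineer would, in place of code of your own. Each camera call takes 0.05 s, during which the arm holds its last target. There are 200 camera calls.

## Working session

There is one attempt and no reset: what is moved stays moved. The work goes in short steps, each a Python script; the robot and the scene stay as the last script left them, time stands still between calls to the robot, and variables do not carry over. Pictures are saved under pics/ and viewed, at most 10 in all, crops included, and the job is handed in when it is done.

```bash
mkdir -p pics; python3 - <<'E'
from cell import env,camera,calibration
import cv2,numpy as np
for n in("scene","top"):
    p,d=camera(n); cv2.imwrite(f"pics/{n}0.png",p); np.save(f"pics/{n}d.npy",d); c=calibration(n); print(n,c)
s=env.get_state();print(s["time"],s["tcp_pos"],s["orientation"],s["opening"],env.nose_length)
E
```

```text
scene {'fx': 524.2397052067208, 'fy': 524.2397052067208, 'cx': 326.38359425524175, 'cy': 231.82256445818922, 'rvec': array([ 0.90634977,  2.34166887, -1.2487274 ]), 'tvec': array([ 0.38964418, -0.16297685,  1.39154048])}
top {'fx': 504.6904315444736, 'fy': 504.6904315444736, 'cx': 321.9971581133528, 'cy': 244.0717214857208, 'rvec': array([ 2.17569889, -2.17340996,  0.14304403]), 'tvec': array([0.02484455, 0.54953381, 0.82954906])}
0.1 [0.25258018 0.62550803 0.30300653] [-9.90845210e-05  1.90701049e-01  9.81647801e-01 -8.33091254e-04] 0.08525618423047301 0.0726
```

View pics/top0.png

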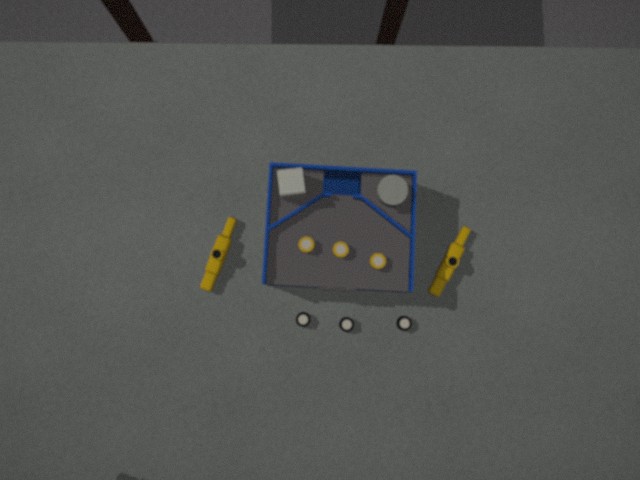

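View pics/scene0.png

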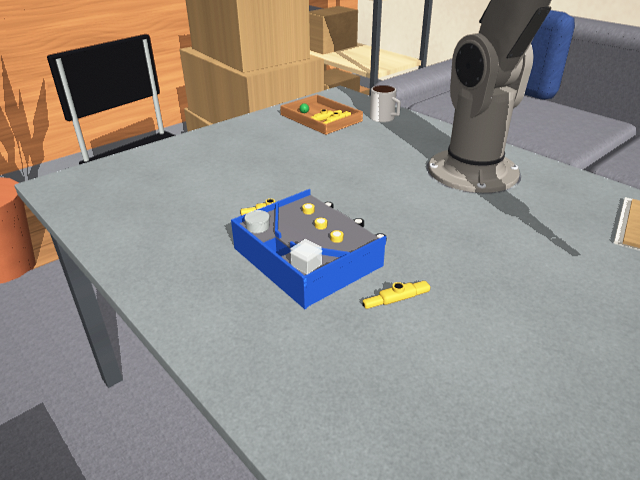

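Top view: caddy with slot up (342,182). Candidates are the yellow caps on the lid at (307,244), (341,250) and (378,261), and the black-rimmed ones on the table at (303,320), (346,325) and (404,323). The three yellow ones on the lid fit the description. The tin is at (392,190), the cube at (291,181) and the kazoos at (218,254) and (450,262).

```bash
cat > h.py <<'E'
import cv2,numpy as np
from cell import env,kin,camera,calibration,job
from scipy.spatial.transform import Rotation as R
def ray(px,z,name="top"):
    c=calibration(name); K=np.array([[c["fx"],0,c["cx"]],[0,c["fy"],c["cy"]],[0,0,1]])
    M=cv2.Rodrigues(c["rvec"])[0]; o=-M.T@c["tvec"]
    d=(M.T@np.linalg.inv(K)@np.c_[np.atleast_2d(px),np.ones(len(np.atleast_2d(px)))].T).T
    return (o+d*((z-o[2])/d[:,2])[:,None])[:,:2]
def caps(pic,roi=(225,160,430,300)):
    x0,y0,x1,y1=roi; hsv=cv2.cvtColor(pic,cv2.COLOR_BGR2HSV)
    m=cv2.inRange(hsv,(15,110,90),(35,255,255)); k=np.zeros_like(m); k[y0:y1,x0+35:x1-15]=255; m&=k
    m=cv2.morphologyEx(m,cv2.MORPH_CLOSE,np.ones((3,3)))
    out=[]
    for c in cv2.findContours(m,cv2.RETR_EXTERNAL,cv2.CHAIN_APPROX_NONE)[0]:
        if cv2.contourArea(c)>60: out.append((cv2.minEnclosingCircle(c)))
    return out
E
python3 - <<'E'
from h import *
p=cv2.imread("pics/top0.png"); hsv=cv2.cvtColor(p,cv2.COLOR_BGR2HSV)
m=cv2.inRange(hsv,(105,130,40),(130,255,255))
n,l,st,_=cv2.connectedComponentsWithStats(m); i=1+np.argmax(st[1:,4]); ys,xs=np.where(l==i)
w=ray(np.c_[xs,ys],.072).astype(np.float32); 
(c,s,a)=cv2.minAreaRect(w); print("rect",c,s,a); print(cv2.boxPoints((c,s,a)))
for (c,r) in caps(p): print("cap",c,r,ray(c,.070))
crop=p[155:335,255:425]; cv2.imwrite("pics/crop0.png",cv2.resize(crop,None,fx=3.3,fy=3.3,interpolation=cv2.INTER_CUBIC))
E
```

```text
rect (0.5747140645980835, -0.0034264475107192993) (0.24333615601062775, 0.19903697073459625) 87.00625610351562
[[ 0.46897703 -0.11973093]
 [ 0.6677424  -0.13012601]
 [ 0.6804511   0.11287804]
 [ 0.48168576  0.12327312]]
cap (377.3823547363281, 260.5392150878906) 8.399776458740234 [[ 0.51841884 -0.06355712]]
cap (340.21429443359375, 249.14285278320312) 8.293500900268555 [[ 0.53686948 -0.00330369]]
cap (305.8809509277344, 244.11904907226562) 8.39112663269043 [[0.54494905 0.05242353]]
```

View pics/crop0.png

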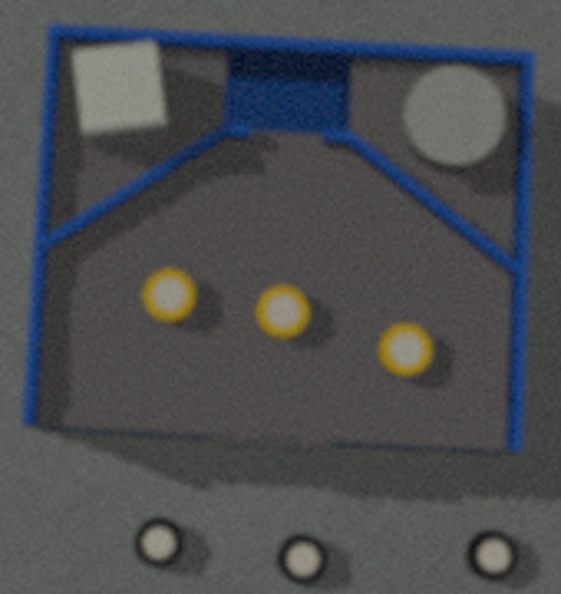

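The crop confirms it: three yellow-rimmed caps on the lid, all in front of the fence; the black-rimmed ones are off the caddy. I'll push with the fingers 14 mm apart, as a two-point cradle.

```bash
cat >> h.py <<'E'
yaw=np.radians(-2.99); U=np.array([np.cos(yaw),np.sin(yaw)]); V=np.array([-U[1],U[0]])
O=np.array([.57471,-.00343])-.00925*U
toC=lambda w:np.array([(w-O)@U,(w-O)@V])
toW=lambda c:O+c[0]*U+c[1]*V
FLIP=0
def quat(h):
    a=h+yaw+FLIP; x=np.array([np.cos(a),np.sin(a),0]); z=np.array([0,0,-1.])
    q=R.from_matrix(np.c_[x,np.cross(z,x),z]).as_quat(); return q[[3,0,1,2]]
BACK=.011+.011   # pad half width + cradle depth
ZL=.060+.0035+.0726; ZH=.060+.065+.0726
def tcp(c,h,back,z): return np.r_[toW(np.array(c)-back*np.array([np.cos(h),np.sin(h)])),z]
def fetch(c,way=(.030,0)):
    "c: cap centre in caddy frame; push it to the waypoint"
    d=np.array(way)-c; h=np.arctan2(d[1],d[0])
    env.reach(tcp(c,h,BACK+.014,ZH),quat(h))
    env.movel(tcp(c,h,BACK+.014,ZL),.08,stop_force=8)
    env.movel(tcp(way,h,BACK,ZL),.06)
    return h
def turn_push(h,way=(.030,0),front=.057):
    if abs(h)>.1:
        for f in(.5,0): env.movel(tcp(way,h*f,BACK,ZL),.03,rot=quat(h*f))
    r=env.movel(tcp((front-.011,0),0,0,ZL),.06,rot=quat(0),stop_force=10)
    print("stopped",r,env.get_state()["tcp_pos"])
E
python3 - <<'E'
import h
from h import *
p=cv2.imread("pics/top0.png")
for c,r in caps(p): print(toC(ray(c,.070)[0]))
for f in (0,np.pi):
    h.FLIP=f; q=kin.inverse_kinematics(tcp((-.03,0),0,BACK,ZH),quat(0)); print(f,q)
h.FLIP=np.pi
q=env.get_state()["qpos"]
env.grip(.014)
c=toC(ray(caps(p)[1][0],.070)[0]); hh=fetch(c); s=env.get_state();print(hh,s["time"],s["opening"],s["tcp_pos"],s["force"],s["qpos"])
cv2.imwrite("pics/top1.png",cv2.resize(camera("top")[0][140:320,230:440],None,fx=3,fy=3)); cv2.imwrite("pics/sc1.png",cv2.resize(camera("scene")[0][130:330,200:430],None,fx=3,fy=3))
E
```

```text
[-0.04382819 -0.06298151]
[-0.02854559 -0.00184769]
[-0.02338385  0.05422512]
0 [-0.81054139  0.4912998   0.89371012  2.07754339 -0.53007285  0.81432204
 -1.21954455]
3.141592653589793 [-0.41599266  0.36461402  0.3606569   2.05549362 -0.18533093  0.75170283
  1.5775077 ]
0.03154934351601169 5.4833 0.013900418576581811 [ 0.57311799 -0.00406141  0.13606154] [ 0.61604186 -0.13790078 -0.45999193] [-0.34530609  0.54354806  0.31792948  1.95014006 -0.25784473  0.68710006
  1.68053591]
```

View pics/sc1.png

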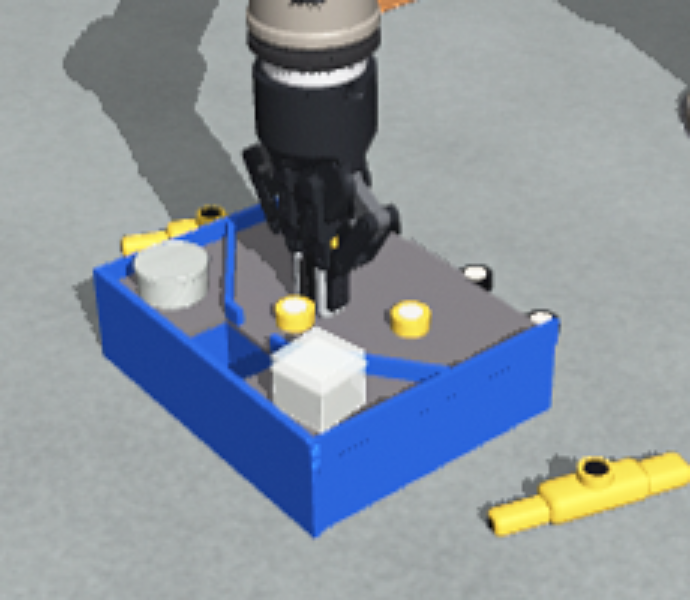

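The cap sits in the cradle at crop (295,313), ahead of the fingertips at about (297,270) and (325,300), heading for the slot at (230,350). I'll push it through.

```bash
python3 - <<'E'
import h
from h import *
h.FLIP=np.pi
turn_push(0.0315)
env.dwell(.3)
cv2.imwrite("pics/sc2.png",cv2.resize(camera("scene")[0][130:330,200:430],None,fx=3,fy=3))
print(env.get_state()["time"],env.get_state()["force"])
E
```

```text
stopped False [ 0.61112601 -0.00538894  0.13588507]
6.7167 [-0.27185098 -0.13058937  0.06658704]
```

View pics/sc2.png

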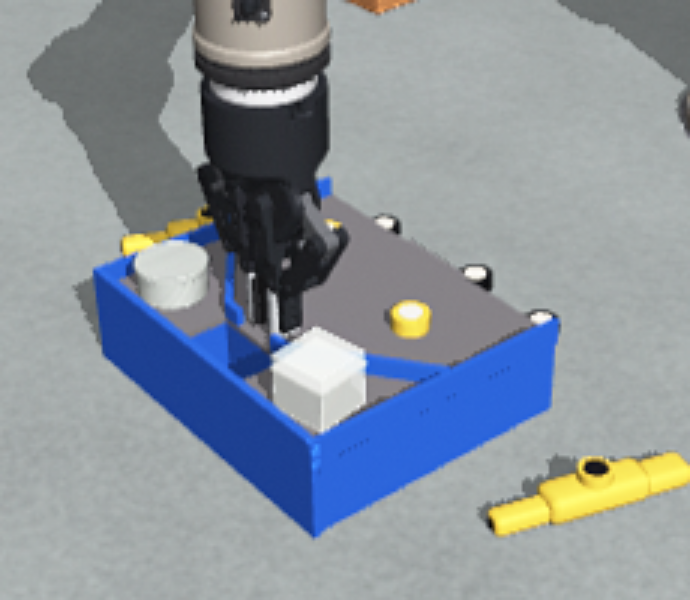

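The cap is gone from the lid and has dropped into the slot. Next is the left cap, to the waypoint and turned.

```bash
cat >> h.py <<'E'
def leave():
    env.movel(tcp((.030,0),0,.011,ZL),.12); env.movel(tcp((.0,0),0,.011,ZH),.15)
E
python3 - <<'E'
import h
from h import *
h.FLIP=np.pi
leave()
c=np.array([-.02338,.05422]); hh=fetch(c)
for f in(.5,0): env.movel(tcp((.03,0),hh*f,BACK,ZL),.03,rot=quat(hh*f))
cv2.imwrite("pics/sc3.png",cv2.resize(camera("scene")[0][130:330,200:430],None,fx=3,fy=3))
print(env.get_state()["time"],hh,env.get_state()["force"],env.get_state()["qpos"][6])
E
```

```text
12.25 -0.7932046962616042 [-0.69488646  0.6286505  -0.71601839] 1.6092848689986976
```

View pics/sc3.png

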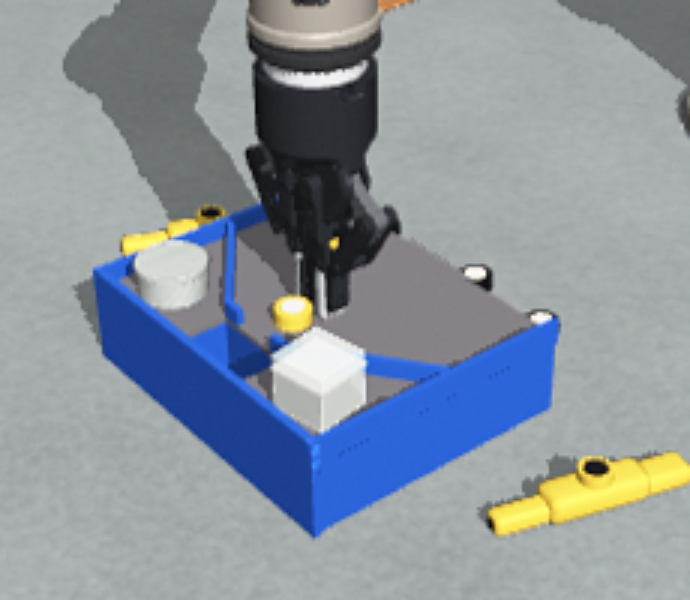

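The cap is at (293,313), the same spot as the first one. I'll push it, then bring the right cap to its waypoint and take a top view of the slot in between.

```bash
python3 - <<'E'
import h
from h import *
h.FLIP=np.pi
turn_push(0); env.dwell(.4); leave()
c=np.array([-.04383,-.06298]); d=np.array([.03,0])-c; hh=np.arctan2(d[1],d[0])
env.reach(tcp(c,hh,BACK+.03,ZH+.03),quat(hh))
a=camera("top")[0][150:310,250:430]; b=camera("scene")[0][170:310,220:400]
cv2.imwrite("pics/mid.png",np.hstack([cv2.resize(x,(400,355)) for x in(a,b)]))
print(env.get_state()["time"])
E
```

```text
stopped False [ 0.61115178 -0.0054345   0.1359394 ]
15.2917
```

View pics/mid.png

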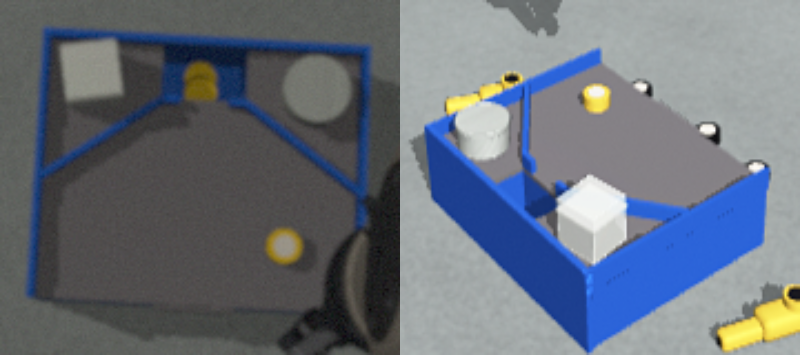

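Two caps are in the slot, at (200,80) in the top crop. The third is untouched at (285,245).

```bash
python3 - <<'E'
import h
from h import *
h.FLIP=np.pi
c=np.array([-.04383,-.06298]); hh=fetch(c); turn_push(hh); env.dwell(.4); leave()
env.reach(tcp((-.10,0),0,BACK,ZH+.08),quat(0)); env.dwell(.3)
p,d=camera("top"); a=p[150:310,250:430]; b=camera("scene")[0][170:310,220:400]
cv2.imwrite("pics/end.png",np.hstack([cv2.resize(x,(400,355)) for x in(a,b)]))
hsv=cv2.cvtColor(p,cv2.COLOR_BGR2HSV); m=cv2.inRange(hsv,(15,90,50),(35,255,255)); m[:165]=0;m[205:]=0;m[:,:318]=0;m[:,368:]=0
c=calibration("top"); M=cv2.Rodrigues(c["rvec"])[0]; v,u=np.where((m>0)&(d>0)); z=d[v,u]
P=(np.c_[(u-c["cx"])/c["fx"]*z,(v-c["cy"])/c["fy"]*z,z]-c["tvec"])@M
print(len(u),"slot cap z pct",np.percentile(P[:,2],[5,50,95]),env.get_state()["time"])
E
```

```text
stopped False [ 0.61113051 -0.00541382  0.13589907]
213 slot cap z pct [0.01421006 0.04747931 0.05506236] 22.65
```

View pics/end.png

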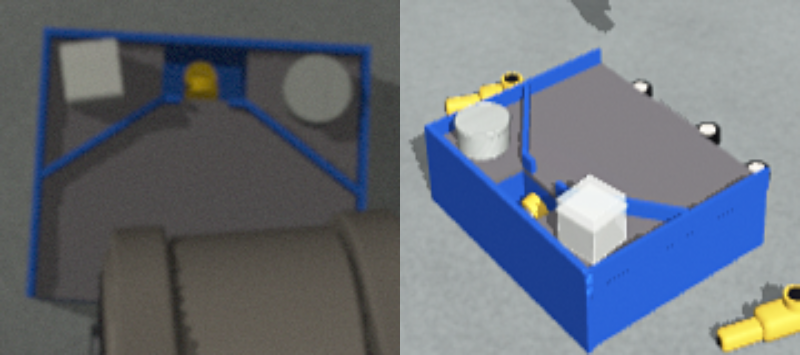

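All three are in the slot, but the last lies tilted on the pile at (200,75), and its centre is near the depth limit. I'll get its height profile.

```bash
cat > prof.py <<'E'
from h import *
def prof(show=True):
    p,d=camera("top"); c=calibration("top"); M=cv2.Rodrigues(c["rvec"])[0]
    v,u=np.mgrid[162:206,312:374]; v=v.ravel();u=u.ravel(); z=d[v,u].astype(float)
    P=(np.c_[(u-c["cx"])/c["fx"]*z,(v-c["cy"])/c["fy"]*z,z]-c["tvec"])@M
    C=np.c_[(P[:,:2]-O)@U,(P[:,:2]-O)@V]*1000
    hsv=cv2.cvtColor(p,cv2.COLOR_BGR2HSV)[v,u]; Y=((hsv[:,0]>14)&(hsv[:,0]<36)&(hsv[:,1]>90)&(hsv[:,2]>50))|((hsv[:,1]<60)&(hsv[:,2]>110))
    for x in range(102,62,-4):
        r=""
        for y in range(32,-33,-4):
            k=(abs(C[:,0]-x)<=2)&(abs(C[:,1]-y)<=2)&(z>0)
            r+=f"{np.median(P[k,2])*1000:4.0f}{'*' if Y[k].mean()>.5 else ' '}" if k.any() else "  .  "
        print(f"{x:4d}",r)
E
python3 -c "
from prof import *
print('y 32..-32'); prof()"
```

```text
y 32..-32
 102   46   34   40   39   39   36   43   41   46   41   40   41   40   31   41   40   59 
  98    6    5    5    4    2   18   17*  17*  17*  16*  12    5    4    4    5    5   44 
  94   32    6    4    5    7   17*  17*  16*  17*  17*  17*   5    6    5    4    3   45 
  90   33    3    3    5    5   18*  16*  25*  19*  17*  17*   5    4    6    5    5   54 
  86    7    4    5    4    6   17*  .    .    .    .    .     4    6    5    5    5   51 
  82    5    5    6    4    6   48*  52*  51*  51*  49*  46*  .     5    5    5    5   51 
  78   33    5    4    5    6   48*  52*  53*  54*  52*  46*  .     5    5    5    6   52 
  74   .    .    .    .    26   50*  54*  55*  54*  53*  50*   7    5    7   .    .    56 
  70   .    .    .    .    .    49*  50*  51*  50*  52*  50*  47   .    .    .    .    59 
  66   .    .    .    .    .    45*  46*  45*  44   43   45   .    .    .    .    .    58
```

The depth reads true: the floor shows 5 mm and the flat cap's top 17 mm. The last cap leans steeply, with its rim top at 55 mm, so its centre is at about 41–44 mm. That is 16–19 mm below the lid, and it is at rest. The arm is clear, so I'm handing in.

```bash
python3 -c "
from cell import job,env
print(job.job_done(), env.get_state()['time'])"
```

```text
the job is handed in; nothing more can be done
the job is handed in; nothing more can be done
```

I swept all three yellow caps one at a time through the gate into the slot and handed the job in at about 23 s; the last cap leans on the others with its centre an estimated 16–19 mm below the lid (limit 14 mm), and the hand-in call returned no verdict.

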